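Run a swab test at the laptop repair bench

ROBOT

A 6-joint arm with a two-finger parallel gripper is mounted at the origin on the work surface. World frame = base frame: x ahead of the robot, y to its left, z up, the work surface at z = 0. Lengths are in mm, angles in rad, forces in N, time in s.
With the tool pointing down it reaches from about 275 to 825 mm from the base axis. Payload 4.9 kg.
Tool frame: the origin (TCP) lies midway between the tips of the shut fingers; the grasp point (between the pads) lies 19 mm behind it (env.tcp_to_grasp is the distance from the TCP to the grasp point, in mm); z points along the fingers, y is the line along which they close (so a half turn about z gives the same grasp; the last joint's range is limited). The gripper opens to 85 mm and grips with 20 to 120 N. Pads are 22 mm wide; open, the fingers measure 114 mm over their backs; the gripper's body (76 mm by 85 mm) begins 54 mm behind the grasp point. The pads swing forward as they close: fully open they stand 13 mm farther back than shut.
Start: joints at [-1.335, 0.326, -0.193, 1.052, 0, 1.437], TCP at [198.799, -512.833, 231.281] pointing down, gripper open.
Joint ranges: [-2.65, 2.65], [-0.97, 1.79], [-1.3, 1.35], [-1.93, 2.1], [-1.47, 1.37], [-3.14, 3.14]. Speed limits (rad/s): [2.57, 2.57, 3.14, 3.14, 3.14, 3.14].

INTERFACE

Orientations are given as a rotation vector (axis times angle).
In Python, from bench import env, camera, camera_params gives the robot as it stands.
- The arm moves only by the tool play_rows, never from a script. Its argument "plan" is a list that holds one entry, the list of rows, each a list of 7 numbers: the shift along the tool's x, y, z normalised to -1 to 1, where 1 is 0.6 m, then the turn, a rotation vector about the tool's x, y, z normalised to -1 to 1, where 1 is 5 degrees, then the finger opening in mm, from 0 to 85.4. A call has 1 to 8 rows; each row shifts and turns the commanded pose from where the row before left it, along the tool's axes as they then stand; what a row does not reach is not made up. A row lasts 1/12 s, in which the tool goes at most 41.7 mm and 7.16 degrees, less where a joint would pass 70% of its speed; a pose out of reach is approached as far as the arm can. A call with a number of a shift or a turn outside -1 to 1 is refused whole. A call with a gripper value outside its range is refused whole. The fingers move at their own pace and stop on an object; "squeeze" is the grip in N (left out, the last holds). Time passes only in rows, so rows that do not move let the fingers close. It gives the time, the measured TCP pose, the force, the opening and the grip force at its end, in the units of the state.
- env.get_obs(): the state, without advancing time (a new reading comes with each control period).
- camera(name): name is "side" or "top" or "wrist"; returns the picture (400x640x3 uint8, red, green, blue); there is no depth.
- camera_params(name): a dict with "mtx" (3x3 intrinsics, pixels), "k1" (the pictures are not rectified: a ray, as slopes to the right and down, at radius r is drawn at 1 + k1 r^2 times it, then the intrinsics apply), "R" (3x3) and "t" (3): a world point X has camera coordinates R X + t. Camera axes: x right, y down, z forward; pixel columns grow to the right and rows downward; lengths in mm; the calibration is good to about 2 mm. A picture is of the moment at which its call begins: read the wrist's pose just before it. camera_params takes no time and is no camera call; for the wrist camera it gives the pose at the moment of the call.
- env.close_job(): hands the job in; it is judged then, once.
The state is a dict: "time_s": time; "joint_positions": joint angles; "dq": joint speeds; "joint_efforts": joint torques, N m; "tcp_pos": TCP position; "ee_rot": TCP orientation; "contact_force": force on the tool from outside, world axes, zero at the start; "moment": the same for the moment, N m; "gripper_width": finger opening in mm; "grasp_force": force on a finger pad.
Only numpy, scipy, OpenCV 4.12 (cv2) and the standard library are available. Lean on these libraries where they do the work, as an engineer would, in place of code of your own. Each camera call takes 0.05 s, during which the arm holds its last target. There are 200 camera calls.

TASK

Take the swab with the round handle out of the white stand and push it down into the tester's open vial, through the resistance near the bottom, until its collar sits on the rim. Then turn the dial so that its pointer lines up with the raised mark on the ring around it, and only after that slide the clear guard all the way along so that it covers the dial. Leave the brush, bit case and white box where they are.

Things in the scene. Friction and masses are not known exactly. Their poses are not given: they have to be found in the camera images.
- tester: Fixed bench tester, 145 x 325 mm, standing on the table; origin under the dial's axis at table height (x from -72 to +72 mm, y from -157 to +167 mm). A white console fills y from -155 to +65 mm, its top 55 mm above the table; beyond it, at y = +125 mm, a clear upright vial stands on the 12 mm base. The dial stands on the console at x = y = 0; the guard is parked at y = -105 mm.
- vial_mouth (a point): Centre of the vial's open rim, 115 mm above the table, z up. Vial 20 mm outside, flared to 26 mm at the rim; the bore is 12 mm wide, flared to about 17 mm in the last 10 mm. A rubber plug inside, 67 mm below the rim, must be pushed 18 mm farther down by the swab (about 4 N); it stays where it is pushed.
- swab: Loose swab, 133 mm long, 40 g, standing upright in one of the two holes of the stand. Origin at its lower tip, z up along the rod: rod 8 mm thick from 0 to 85 mm, collar 28 mm wide from 85 to 91 mm, round grey handle 22 mm thick from 91 to 133 mm. Its collar rests on the stand.
- swab_collar (a point): Centre of the underside of the swab's collar, 85 mm above its tip; on the vial's rim when the swab is home.
- stand: Fixed white stand, 60 x 152 mm (long along its y), 95 mm high, origin under its centre, with two 13 mm holes at y = -35 and +35 mm; one holds the swab, the other the brush.
- dial (a joint): Angle of the dial (rad), 0 to 2.4, growing clockwise seen from above; it stays where it is left and starts anticlockwise of the mark.
- dial_pointer (a point): Tip of the dial's pointer, 31 mm from the dial's axis; x points outward along the pointer, z up. The dial is a 58 mm grey disc with a black bar grip across it (45 mm long along x, 14 mm thick, from 8 to 40 mm above the console); the end with a small nose and a white line on top is the pointer.
- dial_grip (a point): Point on the dial's vertical axis at the middle height of its bar grip, 79 mm above the table; x along the bar towards the pointer, z up.
- mark (a point): Raised black mark (9 x 5 mm, 10 mm high) on the fixed aluminium ring (76 mm wide) round the dial: its inner end, 31 mm from the dial's axis; x points outward. The pointer's tip comes to this place (in plan) when the dial is set.
- guard (a joint): Travel of the clear guard (m): 0 parked beside the dial, 0.105 fully over it. It slides along the tester's +y with about 1.5 N.
- guard_fin (a point): Centre of the top of the aluminium fin on the guard, 135 mm above the table. Fin 50 mm along the tester's x, 14 mm thick along its y, 28 mm high; axes as the tester's. Below it the guard is a clear tunnel open at both y ends, 92 mm (x) by 76 mm (y), its roof 107 mm above the table.
- brush: Bystander: loose brush in the other hole of the stand, 136 mm long, with a flat handle 34 x 9 mm; origin at its lower tip.
- bit_case: Bystander: black case of screwdriver bits, 120 x 80 x 35 mm, loose, origin under its centre.
- white_box: Bystander: open white plastic box, 70 x 120 x 30 mm, loose, origin under its centre.

How it is judged:
By the outcome, as a careful person would: the job done as asked, in the order asked, and still so for the second after the job is handed in, with the robot touching nothing.
It also fails if it takes over 61 s, if anything falls off the work surface, if the arm or the gripper's body presses on something with over 40 N, if the wrist force passes 120 N, or if a joint passes its speed limit or range.

## Working session

There is one attempt and no reset: what is moved stays moved. The work goes in short steps, Python scripts to look and compute and a tool call to move; the robot and the scene stay as the last step left them, time stands still between calls to the robot, and variables do not carry over. Pictures are saved under pics/ and viewed, at most 10 in all, crops included, and the job is handed in when it is done.

Besides the shell and the picture viewer there is one more tool, called after ">>>" as name([rows], argument=value, ...), one row to a line, values as JSON. play_rows: Moves the arm, as the interface text tells. Its arguments: {"type":"object","properties":{"plan":{"type":"array","items":{"type":"array","items":{"type":"array","items":{"type":"number"}}}},"squeeze":{"type":"number"}},"required":["plan"]}

```bash
mkdir -p pics; cat > h.py <<'E'
import numpy as np, cv2
from bench import env, camera, camera_params
from scipy.spatial.transform import Rotation as Ro
from scipy.optimize import least_squares
def snap(n,f):
    p=camera_params(n); im=camera(n); cv2.imwrite('pics/'+f,im[:,:,::-1]); return im,p
def proj(p,X):
    c=np.atleast_2d(X)@np.array(p['R']).T+np.array(p['t']); s=c[:,:2]/c[:,2:]
    s=s*(1+p['k1']*(s**2).sum(1,keepdims=True)); K=np.array(p['mtx'])
    return s@K[:2,:2].T+K[:2,2]
def tri(views):
    return least_squares(lambda X:np.concatenate([proj(p,X)[0]-np.array(u) for p,u in views]),[450,0,80])
def atz(p,u,z):
    r=least_squares(lambda q:proj(p,[q[0],q[1],z])[0]-np.array(u),[450,0]); return r.x
E
python3 - <<'E'
from h import *
o=env.get_obs(); print({k:np.round(v,3) for k,v in o.items()})
for n in ['side','top','wrist']:
    im,p=snap(n,n+'0.png'); R=np.array(p['R']); print(n,np.round(-R.T@np.array(p['t'])),np.round(R,2).tolist(),np.round(p['mtx'],0).tolist(),p['k1'])
E
```

```text
{'time_s': np.float64(0.0), 'joint_positions': array([-1.335,  0.327, -0.194,  1.052,  0.   ,  1.437]), 'dq': array([-0.   ,  0.   ,  0.   ,  0.002,  0.001, -0.   ]), 'joint_efforts': array([-1.0000e-03, -4.4340e+01,  2.6244e+01,  1.5000e-02, -0.0000e+00,
       -0.0000e+00]), 'tcp_pos': array([ 198.66 , -512.239,  230.521]), 'ee_rot': array([-3.086, -0.577,  0.   ]), 'contact_force': array([-0.058, -0.474, -1.432]), 'moment': array([-0.01 ,  0.016, -0.02 ]), 'grasp_force': np.float64(0.0), 'gripper_width': np.float64(85.457)}
side [ 149.  610. 1053.] [[-0.84, -0.55, 0.01], [-0.42, 0.63, -0.65], [0.35, -0.55, -0.76]] [[513.0, 0.0, 316.0], [0.0, 513.0, 191.0], [0.0, 0.0, 1.0]] -0.14797516134118163
top [ 373. -100.  984.] [[0.13, -0.99, 0.0], [-0.97, -0.13, -0.22], [0.22, 0.03, -0.98]] [[367.0, 0.0, 322.0], [0.0, 367.0, 200.0], [0.0, 0.0, 1.0]] 0.017453054398356677
wrist [ 273. -485.  373.] [[0.36, -0.93, -0.0], [-0.89, -0.34, 0.31], [-0.29, -0.11, -0.95]] [[326.0, 0.0, 320.0], [0.0, 326.0, 205.0], [0.0, 0.0, 1.0]] -0.06422975887229002
```

View pics/top0.png

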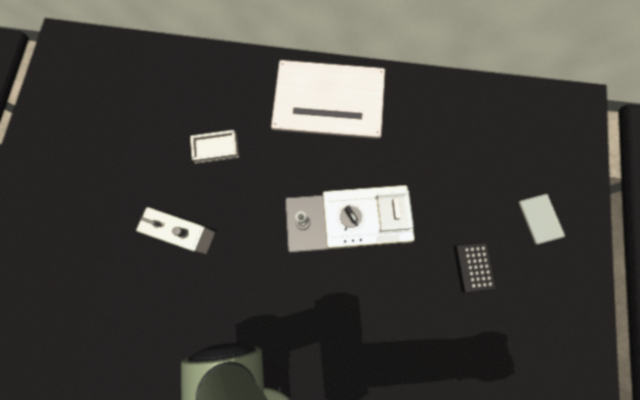

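View pics/side0.png

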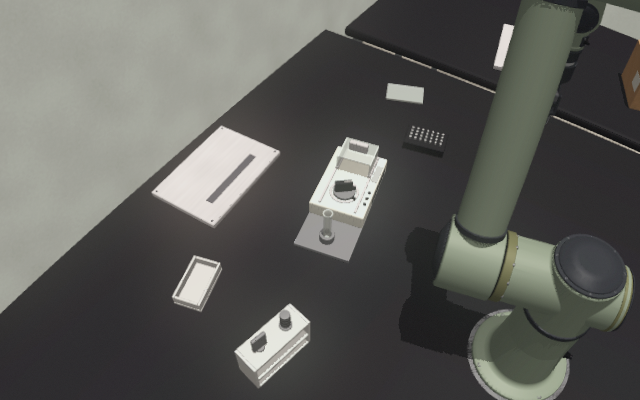

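The top view shows the stand at about (175,230), with the swab at (180,232) and the brush at (153,223). The tester has its vial at (302,220), dial at (350,216) and guard at (395,212). The side view shows the swab at (285,318), the vial rim at (327,212) and the dial at (345,188). I'll zoom in on both.

```bash
python3 - <<'E'
import cv2,numpy as np
t=cv2.imread('pics/top0.png');s=cv2.imread('pics/side0.png')
def cr(im,x,y,w,h,k): return cv2.resize(im[y:y+h,x:x+w],None,fx=k,fy=k,interpolation=cv2.INTER_CUBIC)
C=np.zeros((600,800,3),np.uint8)
def put(a,x,y): C[y:y+a.shape[0],x:x+a.shape[1]]=a
put(cr(t,280,180,140,75,3),0,0)       # u=280+px/3
put(cr(t,130,200,90,60,4),430,0)
put(cr(s,290,130,100,135,2.6) if 0 else cr(s,290,130,100,120,3),0,235)
put(cr(s,230,300,85,85,4),310,245)
cv2.imwrite('pics/comp.png',C)
E
```

```text
(no output)
```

View pics/comp.png

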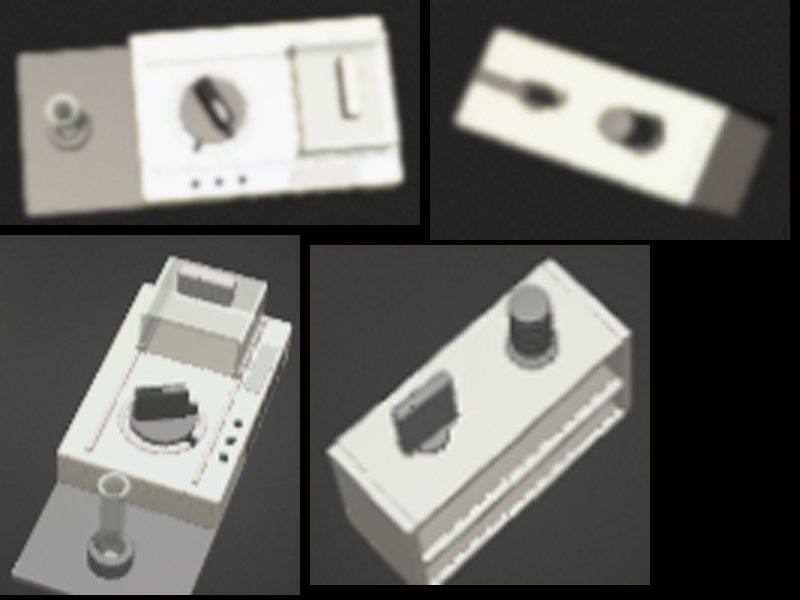

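The zoomed view gives the console corners, vial rim, dial, mark (bottom-left of the dial), fin, stand corners and swab top. The pointer's white line points towards the lower right, around (225,130) in the top crop. Next I fit the poses.

```bash
cat > fit.py <<'E'
from h import *
T=camera_params('top');S=camera_params('side')
f=lambda x0,y0,ox,oy,k:lambda a:(x0+(a[0]-ox+.5)/k-.5,y0+(a[1]-oy+.5)/k-.5)
tt=f(280,180,0,0,3);ts=f(130,200,430,0,4);st=f(290,130,0,235,3);ss=f(230,300,310,245,4)
def both(a,b,n): 
    r=tri([(T,a),(S,b)]); print(n,np.round(r.x,1),'res',np.round(r.fun,1)); return r.x
both(tt((63,107)),st((115,486)),'rim115'); both(tt((348,85)),st((205,283)),'fin135')
both(tt((130,36)),st((60,458)),'corner(+,65)55'); both(tt((380,17)),st((145,285)),'corner(+,-155)55');both(tt((197,147)),st((192,440)),'mark')
both(ts((619,124)),ss((529,300)),'swabtop143');both(ts((497,28)),ss((330,452)),'st corner95 ++');both(ts((724,107)),ss((548,262)),'c +-')
both(ts((688,205)),ss((630,333)),'c --');both(ts((455,122)),ss((412,530)),'c -+')
def fit(obs,g):
    def fn(q):
        c,s=np.cos(q[2]),np.sin(q[2]);r=[]
        for p,u,X in obs: r+=list(proj(p,[q[0]+c*X[0]-s*X[1],q[1]+s*X[0]+c*X[1],X[2]])[0]-np.array(u))
        return r
    r=least_squares(fn,g,loss='soft_l1');print(np.round(r.x,3),np.round(np.array(fn(r.x)).reshape(-1,2),1).tolist());return r.x
P=lambda q,X:np.round([q[0]+np.cos(q[2])*X[0]-np.sin(q[2])*X[1],q[1]+np.sin(q[2])*X[0]+np.cos(q[2])*X[1]],1)
q=fit([(T,tt((63,107)),(0,125,115)),(S,st((115,486)),(0,125,115)),(T,tt((348,85)),(0,-105,135)),(S,st((205,283)),(0,-105,135)),
(T,tt((130,36)),(70,65,55)),(T,tt((380,17)),(70,-155,55)),(T,tt((402,184)),(-70,-155,55)),(S,st((60,458)),(70,65,55)),(S,st((145,285)),(70,-155,55)),
(S,st((290,322)),(-70,-155,55)),(S,st((12,573)),(72,167,12)),(T,tt((17,55)),(72,167,12)),(T,tt((28,215)),(-72,167,12))],[400,-100,0])
print('tester vial',P(q,(0,125)),'fin',P(q,(0,-105)))
s=fit([(T,ts((497,28)),(30,76,95)),(T,ts((724,107)),(30,-76,95)),(T,ts((688,205)),(-30,-76,95)),(T,ts((455,122)),(-30,76,95)),
(S,ss((330,452)),(30,76,95)),(S,ss((548,262)),(30,-76,95)),(S,ss((630,333)),(-30,-76,95)),(S,ss((412,530)),(-30,76,95))],[450,250,0])
print('holes -35',P(s,(0,-35)),'+35',P(s,(0,35)))
E
python3 fit.py
```

```text
rim115 [522.3 -28.6 109.6] res [ 0.1  0.6 -0.6 -0.2]
fin135 [ 570.1 -252.   121.6] res [-0.  -0.1  0.1  0. ]
corner(+,65)55 [603.5 -72.4  44.1] res [ 0.1  0.8 -0.8 -0.3]
corner(+,-155)55 [ 650.8 -287.9   46.2] res [ 0.1  0.4 -0.4 -0.1]
mark [ 513.7 -141.5   57.7] res [ 0.   0.1 -0.1 -0. ]
swabtop143 [446.3 248.5 137.6] res [-0.1 -0.6  0.5  0.2]
st corner95 ++ [496.2 354.   91.7] res [ 0.1  0.5 -0.4 -0.2]
c +- [467.6 206.4  89.8] res [ 0.   0.1 -0.1 -0. ]
c -- [407.9 216.3  89.9] res [-0.1 -0.6  0.5  0.2]
c -+ [436.7 363.9  94.9] res [ 0.  0. -0. -0.]
[ 546.364 -148.802  -68.903] [[-1.0, 1.0], [-0.2, -0.7], [0.8, -0.5], [0.9, -3.3], [-0.7, 0.6], [-0.2, 0.6], [-0.4, -1.7], [-0.4, -2.2], [0.4, -1.4], [0.4, -0.3], [-0.4, 0.1], [-0.5, 0.2], [-1.2, 0.0]]
tester vial [520.  -26.6] fin [ 568.5 -251.4]
[ 4.51605e+02  2.84997e+02 -1.90000e-01] [[-0.6, 0.5], [-0.0, 0.3], [-0.7, -0.8], [-0.6, -0.0], [-0.3, -0.6], [0.6, -1.6], [0.6, -1.0], [-0.4, 0.6]]
holes -35 [445.  250.6] +35 [458.2 319.4]
```

>>> play_rows([
  [[0.045,-0.023,-0.004,0,0,0,85],[0.045,-0.023,-0.004,0,0,0,85],[0.045,-0.023,-0.004,0,0,0,85],[0.045,-0.023,-0.004,0,0,0,85],[0.045,-0.023,-0.004,0,0,0,85],[0.045,-0.023,-0.004,0,0,0,85],[0.045,-0.023,-0.004,0,0,0,85],[0.045,-0.023,-0.004,0,0,0,85]],
])

```text
time_s: 0.82
tcp_pos: [360.9, -330.5, 250.4]
ee_rot: [-3.088, -0.577, 0.0]
contact_force: [0.4, -1.0, 0.1]
gripper_width: 84.9
grasp_force: 0.0
```

>>> play_rows([
  [[0.045,-0.023,-0.004,0,0,0,85],[0.045,-0.023,-0.004,0,0,0,85],[0.045,-0.023,-0.004,0,0,0,85],[0.045,-0.023,-0.004,0,0,0,85],[0.045,-0.023,-0.004,0,0,0,85],[0.045,-0.023,-0.004,0,0,0,85],[0.045,-0.023,-0.004,0,0,0,85],[0,0,0,0,0,0,85]],
])

```text
time_s: 1.48
tcp_pos: [504.4, -169.9, 267.4]
ee_rot: [-3.085, -0.586, -0.003]
contact_force: [-0.9, -0.5, -0.0]
gripper_width: 85.3
grasp_force: 0.0
```

```bash
python3 - <<'E'
from h import *
import pickle
o=env.get_obs(); print(o['time_s'],o['tcp_pos'],o['ee_rot'],o['contact_force'])
im,p=snap('wrist','w1.png'); pickle.dump(p,open('w1.pkl','wb'))
E
```

```text
1.4833 [ 504.39240297 -169.92531948  267.44023256] [-3.08539022 -0.58577978 -0.00337702] [-0.93257984 -0.51618862 -0.04659719]
```

View pics/w1.png

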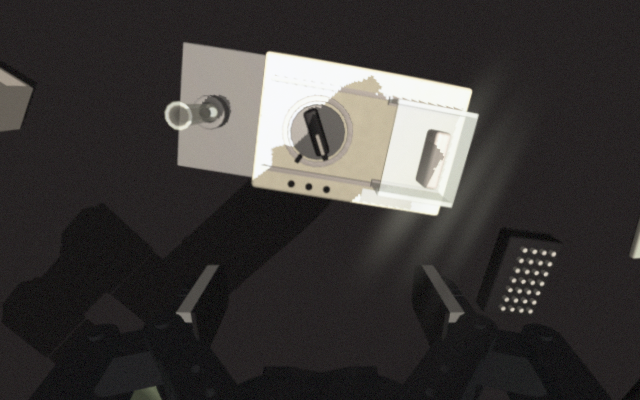

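The wrist view shows the vial rim at (178,115), dial centre near (317,131), pointer nose with the white line at (326,157), mark at (298,158) and fin top at (434,160). Next I look at the stand.

>>> play_rows([
  [[0,0,0,0,0,-0.96,85],[0,0,0,0,0,-0.96,85],[0,0,0,0,0,-0.96,85],[0,0,0,0,0,-0.96,85],[0,0,0,0,0,-0.96,85],[0,0,0,0,0,-0.96,85],[0,0,0,0,0,-0.96,85],[0,0,0,0,0,-0.96,85]],
])

```text
time_s: 2.2
tcp_pos: [500.6, -174.3, 266.9]
ee_rot: [-2.724, -1.564, 0.002]
contact_force: [1.3, -0.1, -0.3]
gripper_width: 84.9
grasp_force: 0.0
```

>>> play_rows([
  [[0,0,0,0,0,-0.96,85],[0,0,0,0,0,-0.96,85],[0,0,0,0,0,-0.96,85],[0,0,0,0,0,-0.96,85],[0.053,-0.023,0.003,0,0,0,85],[0.053,-0.023,0.003,0,0,0,85],[0.053,-0.023,0.003,0,0,0,85],[0.053,-0.023,0.003,0,0,0,85]],
])

```text
time_s: 2.87
tcp_pos: [470.9, -37.8, 259.6]
ee_rot: [-2.43, -1.99, 0.001]
contact_force: [0.6, 0.9, 0.7]
gripper_width: 84.9
grasp_force: 0.0
```

>>> play_rows([
  [[0.053,-0.023,0.003,0,0,0,85],[0.053,-0.023,0.003,0,0,0,85],[0.053,-0.023,0.003,0,0,0,85],[0.053,-0.023,0.003,0,0,0,85],[0.053,-0.023,0.003,0,0,0,85],[0.053,-0.023,0.003,0,0,0,85],[0,0,0,0,0,0,85]],
])

```text
time_s: 3.45
tcp_pos: [426.1, 168.8, 248.8]
ee_rot: [-2.42, -1.999, 0.0]
contact_force: [-0.9, -1.0, -1.3]
gripper_width: 85.1
grasp_force: 0.0
```

```bash
python3 - <<'E'
from h import *
import pickle
o=env.get_obs(); print(o['time_s'],o['tcp_pos'],o['ee_rot'],o['joint_positions'])
im,p=snap('wrist','w2.png'); pickle.dump(p,open('w2.pkl','wb'))
print(proj(p,[[446,249.5,143],[446,249.5,101]]))
E
```

```text
3.45 [426.06648494 168.84083724 248.82110796] [-2.42047785e+00 -1.99908703e+00  7.47983869e-05] [ 0.21463529  0.14427741 -0.38565296  1.04196867  0.00203646  1.97554912]
[[325.58086156  93.15415192]
 [324.85247834  94.1691738 ]]
```

View pics/w2.png

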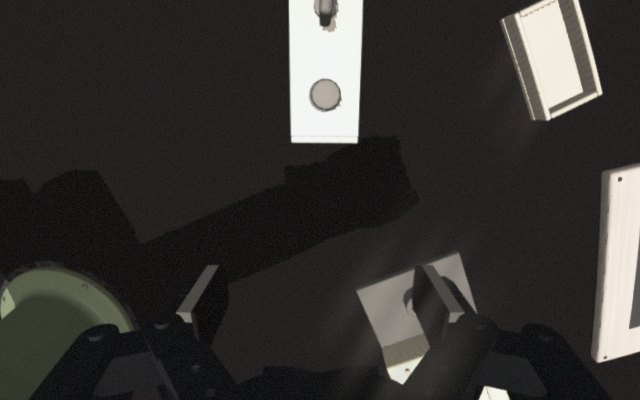

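The stand view shows the swab top at (325,94.5). The prediction was (325.6,93.2), so the swab sits at about (446,249). I'll grasp it now.

>>> play_rows([
  [[0.046,0.0024,0,0,0,0,85],[0.046,0.0024,0,0,0,0,85],[0.046,0.0024,0,0,0,0,85],[0,0,0.047,0,0,0,85],[0,0,0.047,0,0,0,70],[0,0,0.047,0,0,0,60],[0,0,0.047,0,0,0,60],[0,0,0.047,0,0,0,60]],
])

```text
time_s: 4.17
tcp_pos: [449.0, 243.6, 107.0]
ee_rot: [2.43, 1.99, -0.0]
contact_force: [0.4, -0.9, -0.8]
gripper_width: 59.8
grasp_force: 0.0
```

>>> play_rows([
  [[0,0,0,0,0,0,60],[0,0,0,0,0,0,60]],
])

```text
time_s: 4.33
tcp_pos: [447.7, 243.7, 107.4]
ee_rot: [-2.429, -1.991, 0.006]
contact_force: [0.4, 0.8, 0.9]
gripper_width: 59.6
grasp_force: 0.0
```

```bash
python3 - <<'E'
from h import *
o=env.get_obs(); print(o['time_s'],o['tcp_pos'],o['ee_rot'])
im,p=snap('wrist','w3.png')
print(proj(p,[[446,249.3,143]]))
s=camera('side')[:,:,::-1]
C=np.zeros((400,800,3),np.uint8); C[:,:480]=im[:,80:560,::-1]; C[:300,480:]=cv2.resize(s[270:390,220:348],(320,300)); cv2.imwrite('pics/c3.png',C)
E
```

```text
4.3333 [447.68364713 243.67674002 107.39675894] [-2.42944073 -1.99054764  0.00604614]
[[311.20249968 300.7845792 ]]
```

View pics/c3.png

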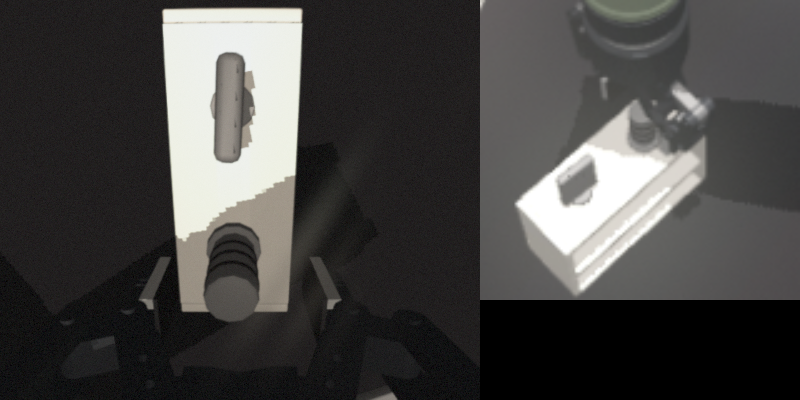

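The handle top is at full-image (312,291), a few pixels above the prediction. I'll refine the position.

```bash
python3 - <<'E'
from h import *
import pickle
p=camera_params('wrist');q=pickle.load(open('w2.pkl','rb'))
print(atz(p,(312,291),143),atz(q,(325,94.5),143)); r=tri([(p,(312,291)),(q,(325,94.5))]);print(r.x,r.fun)
print(env.get_obs()['tcp_pos'])
E
```

```text
[448.78567337 253.36177693] [445.41303079 248.6575483 ]
[447.0684565  248.34274206 134.7887414 ] [-1.16606777 -0.08883518  2.10441818  0.17801766]
[449.82778565 245.09287316 109.75869203]
```

>>> play_rows([
  [[0.0092,-0.002,0,0,0,0,60],[0,0,0,0,0,0,40],[0,0,0,0,0,0,15],[0,0,0,0,0,0,10],[0,0,0,0,0,0,10],[0,0,0,0,0,0,10],[0,0,0,0,0,0,10],[0,0,0,0,0,0,10]],
], squeeze=50)

```text
time_s: 5.1
tcp_pos: [448.4, 251.8, 109.2]
ee_rot: [-2.427, -1.994, -0.002]
contact_force: [-2.5, -0.1, 6.1]
gripper_width: 20.8
grasp_force: 48.7
```

```bash
cat >> h.py <<'E'
def avg(n=6):
    O=[]
    for i in range(n): O.append(env.get_obs()); camera('top')
    m=lambda k:np.mean([o[k] for o in O],0)
    R=Ro.from_rotvec([o['ee_rot'] for o in O]).mean().as_matrix(); t=m('tcp_pos')
    print('t',round(O[-1]['time_s'],2),'tcp',t.round(1),'sd',np.std([o['tcp_pos'] for o in O],0).round(1),'F',m('contact_force').round(1),'w',m('gripper_width').round(1),'gf',m('grasp_force').round(1),'xdir',np.degrees(np.arctan2(R[1,0],R[0,0])).round(1),'zax',R[:,2].round(3))
    return t,R
def go(t,R,X): print('tool mm',(R.T@(np.array(X)-t)).round(1),'norm',(R.T@(np.array(X)-t)/600).round(4))
E
python3 -c "
from h import *
avg()"
```

```text
t 5.35 tcp [448.5 251.8 109.2] sd [0. 0. 0.] F [-1.8  0.3  5.4] w 20.8 gf 48.7 xdir 78.8 zax [ 0.001  0.001 -1.   ]
```

>>> play_rows([
  [[0,0,-0.02,0,0,0,10],[0,0,-0.04,0,0,0,10],[0,0,-0.045,0,0,0,10],[0,0,-0.045,0,0,0,10],[0,0,-0.045,0,0,0,10],[0,0,-0.045,0,0,0,10],[0,0,0,0,0,0,10],[0,0,0,0,0,0,10]],
])

```text
time_s: 6.07
tcp_pos: [449.3, 251.8, 253.9]
ee_rot: [2.427, 1.993, 0.006]
contact_force: [0.5, 0.6, -1.5]
gripper_width: 20.4
grasp_force: 48.9
```

```bash
python3 - <<'E'
from h import *
import pickle
t,R=avg(1)
w=pickle.load(open('w1.pkl','rb'))
exec(open('fit.py').read().split("def fit(")[0].split("both(tt((63")[0])
for nm,a,b,c in [('rim',tt((63,107)),st((115,486)),(178,115)),('fin',tt((348,85)),st((205,283)),(434,160)),('mark',tt((197,147)),st((192,440)),(299,157))]:
    r=tri([(T,a),(S,b),(w,c)]);print(nm,r.x.round(1),r.fun.round(1), [atz(p,u,{'rim':115,'fin':135,'mark':65}[nm]).round(1) for p,u in ((T,a),(S,b),(w,c))])
go(t,R,[520.5,-27,250])
E
```

```text
t 6.07 tcp [449.3 251.8 253.9] sd [0. 0. 0.] F [ 0.5  0.6 -1.5] w 20.4 gf 48.9 xdir 78.8 zax [ 0.004  0.001 -1.   ]
rim [520.9 -27.9 112. ] [-0.3  1.  -0.2 -0.4  0.1 -0.2] [array([522.8, -28.6]), array([518.7, -25.1]), array([521.3, -29.1])]
fin [ 568.8 -254.1  124.2] [ 1.   0.4  1.  -1.  -0.6 -0.6] [array([ 566.9, -249.7]), array([ 564.3, -239.6]), array([ 568.9, -250.6])]
mark [ 514.4 -142.4   55.9] [ 0.4 -0.  -0.1  0.1 -0.1  0. ] [array([ 512.8, -141.1]), array([ 510.8, -136. ]), array([ 516.1, -142.6])]
tool mm [-259.7  124.     3.8] norm [-0.4328  0.2067  0.0064]
```

>>> play_rows([
  [[-0.048,0.023,0,0,0,0,10],[-0.048,0.023,0,0,0,0,10],[-0.048,0.023,0,0,0,0,10],[-0.048,0.023,0,0,0,0,10],[-0.048,0.023,0,0,0,0,10],[-0.048,0.023,0,0,0,0,10],[-0.048,0.023,0,0,0,0,10],[-0.048,0.023,0,0,0,0,10]],
])

```text
time_s: 6.78
tcp_pos: [510.8, 2.5, 250.5]
ee_rot: [-2.426, -1.992, 0.003]
contact_force: [1.1, -0.0, -0.7]
gripper_width: 20.8
grasp_force: 48.9
```

>>> play_rows([
  [[-0.048,0.023,0,0,0,0,10],[0,0,0,0,0,0,10],[0,0,0,0,0,0,10],[0,0,0,0,0,0,10]],
])

```text
time_s: 7.12
tcp_pos: [518.7, -26.7, 250.9]
ee_rot: [-2.426, -1.992, 0.003]
contact_force: [-0.4, 1.4, 0.1]
gripper_width: 20.9
grasp_force: 49.0
```

```bash
python3 - <<'E'
from h import *
import pickle
t,R=avg(1)
im,p=snap('wrist','w4.png'); s,_=snap('side','s4.png'); tp,_=snap('top','t4.png')
C=np.zeros((600,800,3),np.uint8)
r=lambda im,x,y,w,h,k:cv2.resize(im[y:y+h,x:x+w,::-1],None,fx=k,fy=k,interpolation=cv2.INTER_CUBIC)
C[:,:400]=r(im,220,200,200,200,2)[:600] if 0 else np.vstack([r(im,220,200,200,200,2),np.zeros((200,400,3),np.uint8)])
C[:400,400:]=r(s,275,130,100,100,4)
C[400:,:400]=r(tp,270,190,80,40,5)
pickle.dump(p,open('w4.pkl','wb'));cv2.imwrite('pics/c4.png',C)
print(proj(p,[[521,-27.5,115]]),proj(p,[t+[0,0,-99],t]),proj(camera_params('side'),[t+[0,0,-99],t,[521,-27.5,115]]))
E
```

```text
t 7.12 tcp [518.7 -26.7 250.9] sd [0. 0. 0.] F [-0.4  1.4  0.1] w 20.9 gf 49.0 xdir 78.8 zax [-0.003  0.001 -1.   ]
[[322.49299892 192.70040445]] [[319.61047991 205.27397278]
 [318.92630525 267.72979383]] [[328.85972309 202.84418542]
 [330.27325175 173.3704983 ]
 [327.70510319 212.21883139]]
```

View pics/c4.png

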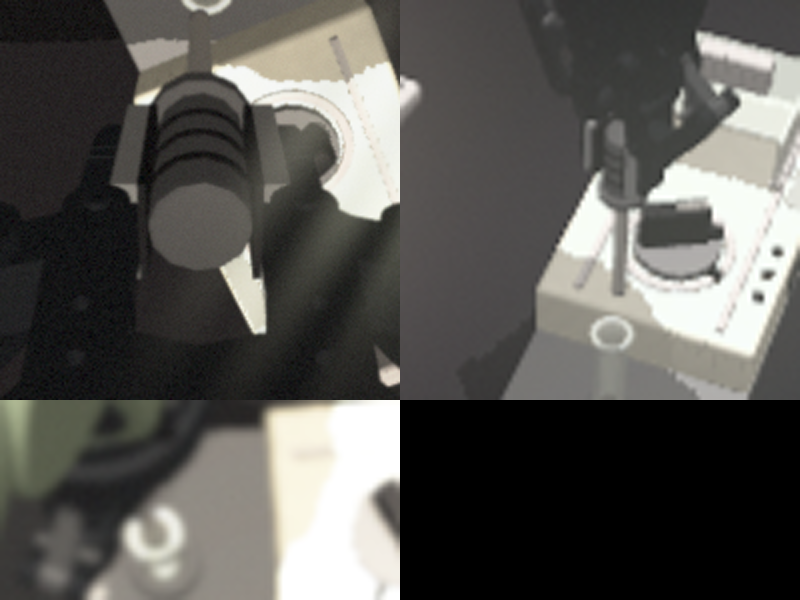

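The crops show the swab held upright, with its tip at wrist (320,207) and side (329.6,203.2). The side view has the rim at (327.9,213.1). I'll locate the rim in the wrist frame numerically.

```bash
python3 - <<'E'
from h import *
import pickle
p=pickle.load(open('w4.pkl','rb')); g=cv2.cvtColor(cv2.imread('pics/w4.png'),6).astype(float)[168:215,296:350]
b=(g>np.median(g)+25)
for r in b[::1]: print(''.join('#' if x else '.' for x in r))
print(np.median(g))
# fit projected circle r=11.5..13 by maximising brightness
a=np.linspace(0,2*np.pi,90)
def sc(x,y,r=11.5):
    uv=proj(p,np.c_[x+r*np.cos(a),y+r*np.sin(a),0*a+115]).astype(np.float32)-[296,168]
    return cv2.remap(g.astype(np.float32),uv[:,:1].astype(np.float32),uv[:,1:].astype(np.float32),1).mean()
best=max((sc(x,y,r),x,y,r) for x in np.arange(512,530,.5) for y in np.arange(-36,-18,.5) for r in (10,11,12,13)); print(best)
E
```

```text
......................#########.......................
......................##########......................
.....................###########......................
.....................#####.#####......................
......................##......##......................
......................#...............................
......................................................
......................................................
......................................................
......................................................
......................................................
......................................................
.........................#####........................
......................############....................
...................#################..................
.................####################.................
.................#####################................
................#######........########...............
...............#######..........########..............
..............#######.............######..............

[... 855 characters left out ...]
########................
..................###################.................
...................###....#########...................
...........................#######....................
............................###.......................
......................................................
......................................................
......................................................
......................................................
......................................................
......................................................
......................................................
93.0
(np.float32(198.18042), np.float64(521.0), np.float64(-28.0), 11)
```

>>> play_rows([
  [[0,0.004,0,0,0,0,10],[0,0,0.025,0,0,0,10],[0,0,0.025,0,0,0,10],[0,0,0.025,0,0,0,10],[0,0,0,0,0,0,10],[0,0,0,0,0,0,10]],
])

```text
time_s: 7.82
tcp_pos: [521.6, -27.0, 207.0]
ee_rot: [-2.426, -1.994, 0.002]
contact_force: [0.1, -0.5, -1.3]
gripper_width: 20.6
grasp_force: 49.0
```

>>> play_rows([
  [[0,0,0.015,0,0,0,10],[0,0,0.015,0,0,0,10],[0,0,0.015,0,0,0,10],[0,0,0,0,0,0,10]],
])

```text
time_s: 8.15
tcp_pos: [521.3, -27.3, 178.6]
ee_rot: [-2.427, -1.993, 0.002]
contact_force: [0.1, -0.3, -1.2]
gripper_width: 21.0
grasp_force: 48.9
```

>>> play_rows([
  [[0,0,0.013,0,0,0,10],[0,0,0.013,0,0,0,10],[0,0,0.013,0,0,0,10],[0,0,0,0,0,0,10]],
])

```text
time_s: 8.48
tcp_pos: [521.3, -27.5, 155.1]
ee_rot: [-2.427, -1.993, 0.002]
contact_force: [0.3, 0.3, -1.3]
gripper_width: 20.9
grasp_force: 48.9
```

>>> play_rows([
  [[0,0,0.008,0,0,0,10],[0,0,0.008,0,0,0,10],[0,0,0.008,0,0,0,10],[0,0,0,0,0,0,10]],
])

```text
time_s: 8.82
tcp_pos: [522.3, -27.4, 142.1]
ee_rot: [2.428, 1.994, 0.001]
contact_force: [-0.1, 1.2, -0.8]
gripper_width: 20.7
grasp_force: 49.3
```

>>> play_rows([
  [[0,0,0.006,0,0,0,10],[0,0,0.006,0,0,0,10],[0,0,0,0,0,0,10]],
])

```text
time_s: 9.07
tcp_pos: [522.4, -27.4, 135.3]
ee_rot: [2.428, 1.994, 0.001]
contact_force: [-0.1, 2.4, 1.1]
gripper_width: 20.7
grasp_force: 49.3
```

>>> play_rows([
  [[0,0,0.004,0,0,0,10],[0,0,0.003,0,0,0,10],[0,0,0,0,0,0,10]],
])

```text
time_s: 9.32
tcp_pos: [522.4, -27.4, 131.3]
ee_rot: [2.427, 1.994, 0.001]
contact_force: [-0.3, 3.1, 3.8]
gripper_width: 21.0
grasp_force: 49.5
```

>>> play_rows([
  [[0,0,0.003,0,0,0,10],[0,0,0,0,0,0,10]],
])

```text
time_s: 9.48
tcp_pos: [522.4, -27.4, 129.6]
ee_rot: [2.427, 1.994, 0.001]
contact_force: [-0.6, 2.4, 3.0]
gripper_width: 20.6
grasp_force: 49.6
```

>>> play_rows([
  [[0,0,0.003,0,0,0,10],[0,0,0,0,0,0,10]],
])

```text
time_s: 9.65
tcp_pos: [522.5, -27.4, 129.1]
ee_rot: [2.427, 1.993, 0.002]
contact_force: [-4.8, 2.5, 15.5]
gripper_width: 21.0
grasp_force: 50.9
```

>>> play_rows([
  [[0,0,0.0015,0,0,0,10],[0,0,0,0,0,0,10]],
])

```text
time_s: 9.82
tcp_pos: [522.5, -27.4, 129.1]
ee_rot: [2.427, 1.993, 0.002]
contact_force: [-7.4, 3.8, 22.0]
gripper_width: 20.6
grasp_force: 51.7
```

>>> play_rows([
  [[0,0,-0.0025,0,0,0,10],[0,0,0,0,0,0,30],[0,0,0,0,0,0,50],[0,0,0,0,0,0,50],[0,0,-0.02,0,0,0,50],[0,0,-0.04,0,0,0,50],[0,0,-0.05,0,0,0,50],[0,0,-0.06,0,0,0,50]],
])

```text
time_s: 10.48
tcp_pos: [520.6, -27.6, 229.2]
ee_rot: [-2.426, -1.992, 0.005]
contact_force: [0.6, -0.4, -0.9]
gripper_width: 50.1
grasp_force: 0.0
```

>>> play_rows([
  [[0,0,0,0,0,-0.98,50],[0,0,0,0,0,-0.98,50],[0,0,0,0,0,-0.98,50],[0,0,0,0,0,-0.98,50],[0,0,0,0,0,-0.98,50],[0,0,0,0,0,-0.98,50],[0,0,0,0,0,-0.98,50],[0,0,0,0,0,-0.98,50]],
])

```text
time_s: 11.15
tcp_pos: [521.9, -27.9, 229.5]
ee_rot: [-1.613, -2.695, 0.002]
contact_force: [0.2, -0.1, 0.8]
gripper_width: 49.9
grasp_force: 0.0
```

>>> play_rows([
  [[0,0,0,0,0,-0.98,50],[0,0,0,0,0,-0.98,50],[0,0,0,0,0,-0.98,50],[0,0,0,0,0,-0.98,50],[0,0,0,0,0,-0.98,50],[0,0,0,0,0,-0.98,50],[0,0,0,0,0,-0.98,50],[0,0,0,0,0,-0.98,50]],
])

```text
time_s: 11.82
tcp_pos: [521.9, -27.9, 229.4]
ee_rot: [-0.615, -3.08, 0.001]
contact_force: [0.1, 0.0, 0.1]
gripper_width: 50.2
grasp_force: 0.0
```

>>> play_rows([
  [[0,0,0,0,0,-0.98,50],[0,0,0,0,0,-0.98,50],[0,0,0,0,0,-0.98,50],[0,0,0,0,0,-0.98,50],[0,0,0,0,0,-0.98,50],[0,0,0,0,0,-0.98,50],[0,0,0,0,0,-0.98,50],[0,0,0,0,0,-0.98,50]],
])

```text
time_s: 12.48
tcp_pos: [521.9, -27.9, 229.5]
ee_rot: [0.454, -3.108, 0.001]
contact_force: [0.2, -0.0, -0.1]
gripper_width: 49.6
grasp_force: 0.0
```

>>> play_rows([
  [[0,0,0,0,0,-0.98,50],[0,0,0,0,0,-0.98,50],[0,0,0,0,0,-0.98,50],[0,0,0,0,0,-0.98,50],[0,0,0,0,0,-0.98,50],[0.002,-0.06,0,0,0,0,50],[0.007,-0.06,0,0,0,0,50],[0.007,-0.06,0,0,0,0,50]],
])

```text
time_s: 13.15
tcp_pos: [586.1, -116.3, 229.7]
ee_rot: [1.099, -2.942, 0.0]
contact_force: [-0.2, 0.8, 1.1]
gripper_width: 49.8
grasp_force: 0.0
```

>>> play_rows([
  [[0,0,0,0,0,0,50],[0,0,0,0,0,0,50]],
])

```text
time_s: 13.32
tcp_pos: [585.8, -117.1, 228.7]
ee_rot: [1.093, -2.944, -0.001]
contact_force: [0.0, 0.4, -1.1]
gripper_width: 49.7
grasp_force: 0.0
```

```bash
python3 - <<'E'
from h import *
import pickle
t,R=avg(1); print(env.get_obs()['joint_positions'].round(2))
im,p=snap('wrist','w5.png'); pickle.dump((p,t,R),open('w5.pkl','wb')); s,_=snap('side','s5.png')
c=proj(p,[[546.4,-148.8,63]])[0]; print(c, proj(p,[[521,-27.5,121]]))
x,y=int(c[0])-70,max(0,int(c[1])-60); print(x,y)
C=np.zeros((480,800,3),np.uint8); r=lambda im,x,y,w,h,k:cv2.resize(im[y:y+h,x:x+w,::-1],None,fx=k,fy=k,interpolation=cv2.INTER_CUBIC)
a=r(im,x,y,140,120,4);C[:a.shape[0],:a.shape[1]]=a; C[:240,560:]=r(s,300,170,60,60,4); cv2.imwrite('pics/c5.png',C)
E
```

```text
t 13.32 tcp [ 585.8 -117.1  228.7] sd [0. 0. 0.] F [ 0.   0.4 -1.1] w 49.7 gf 0.0 xdir -139.3 zax [-0.002  0.    -1.   ]
[-0.32  0.42 -0.07  1.09 -0.   -1.03]
[320.79253728 132.52486882] [[452.62800947 214.14287697]]
250 72
```

View pics/c5.png

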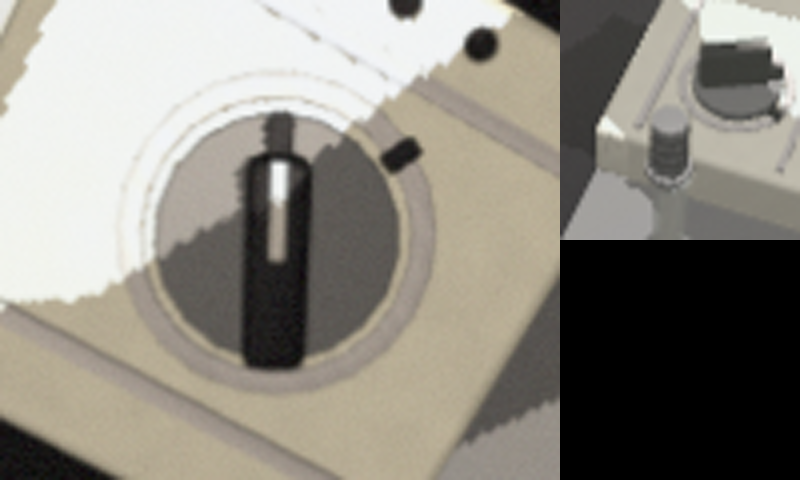

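The crops show the collar on the rim. The dial disc centre is at (278,232) in the crop, the white line runs (279,165)–(276,262), the nose tip is at (280,112), and the mark's inner end is at (386,166) with its outer end at (420,143).

```bash
python3 - <<'E'
from h import *
import pickle
p,t,R=pickle.load(open('w5.pkl','rb'))
U=lambda a,b:(250+(a+.5)/4-.5,72+(b+.5)/4-.5)
c=atz(p,U(278,232),61);print('disc c',c)
ang=lambda v:np.degrees(np.arctan2(v[1],v[0])).round(1)
l1,l2=atz(p,U(279,165),95),atz(p,U(276.5,262),95);print('line',ang(l1-l2),l1,l2)
b1,b2=atz(p,U(278,158),95),atz(p,U(272.5,360),95);print('bar',ang(b1-b2),'mid',(b1+b2)/2,np.linalg.norm(b1-b2))
for z in (63,75,85): n=atz(p,U(280,112),z);print('nose',z,ang(n-c),np.linalg.norm(n-c))
m1,m2=atz(p,U(386,166),65),atz(p,U(420,143),65);print('mark',m1,ang((m1+m2)/2-c),np.linalg.norm(m1-c),ang(m2-m1),np.linalg.norm(m2-c))
go(t,R,[c[0],c[1],70])
E
```

```text
disc c [ 545.53204056 -151.59633983]
line -140.7 [ 532.96468613 -162.17346579] [ 548.22537697 -149.69369434]
bar -140.8 mid [ 548.25813813 -150.0275065 ] 41.83160810594168
nose 63 -140.2 26.95192974220135
nose 75 -140.1 26.92976066694885
nose 85 -140.1 26.9112966534107
mark [ 518.00422219 -142.90660647] 162.8 28.866801863922085 164.7 38.008917257557435
tool mm [ 52.8  -0.  158.8] norm [ 0.088  -0.      0.2646]
```

>>> play_rows([
  [[0.0427,0,0,0,0,0,50],[0.0427,0,0,0,0,0,50],[0,0,0.045,0,0,0,50],[0,0,0.045,0,0,0,50],[0,0,0.045,0,0,0,50],[0,0,0.045,0,0,0,50],[0,0,0.045,0,0,0,50],[0,0,0.02,0,0,0,50]],
])

```text
time_s: 14.13
tcp_pos: [544.2, -146.9, 80.2]
ee_rot: [1.098, -2.94, -0.005]
contact_force: [-0.0, -0.5, 0.1]
gripper_width: 49.9
grasp_force: 0.0
```

>>> play_rows([
  [[0,0,0.019,0,0,0,50],[0,0,0,0,0,0,45],[0,0,0,0,0,0,45]],
])

```text
time_s: 14.38
tcp_pos: [546.1, -147.9, 71.7]
ee_rot: [1.099, -2.942, -0.001]
contact_force: [0.0, -0.3, 1.2]
gripper_width: 44.8
grasp_force: 0.0
```

>>> play_rows([
  [[0,-0.002,0,0,0,0,30],[0,0,0,0,0,0,20],[0,0,0,0,0,0,10],[0,0,0,0,0,0,8],[0,0,0,0,0,0,8],[0,0,0,0,0,0,8]],
], squeeze=30)

```text
time_s: 14.88
tcp_pos: [547.7, -149.4, 73.0]
ee_rot: [-1.097, 2.942, 0.0]
contact_force: [-2.3, 2.4, 5.7]
gripper_width: 13.0
grasp_force: 31.2
```

```bash
python3 -c "
from h import *
avg(1);print(env.get_obs()['moment'])"
```

```text
t 14.88 tcp [ 547.7 -149.4   73. ] sd [0. 0. 0.] F [-2.3  2.4  5.7] w 13.0 gf 31.2 xdir -139.1 zax [ 0.001  0.001 -1.   ]
[ 0.44265503  0.38811816 -0.01727379]
```

>>> play_rows([
  [[0,0,0,0,0,0.5,8],[0,0,0,0,0,0.9,8],[0,0,0,0,0,0.9,8],[0,0,0,0,0,0.9,8],[0,0,0,0,0,0.9,8],[0,0,0,0,0,0.9,8],[0,0,0,0,0,0,8]],
])

```text
time_s: 15.52
tcp_pos: [547.9, -149.7, 73.1]
ee_rot: [-0.43, 3.111, -0.0]
contact_force: [-2.9, 2.1, 4.8]
gripper_width: 13.8
grasp_force: 31.0
```

>>> play_rows([
  [[0,0,0,0,0,0.9,8],[0,0,0,0,0,0.9,8],[0,0,0,0,0,0.9,8],[0,0,0,0,0,0.9,8],[0,0,0,0,0,0.9,8],[0,0,0,0,0,0.9,8],[0,0,0,0,0,0.6,8],[0,0,0,0,0,0,8]],
])

```text
time_s: 16.18
tcp_pos: [547.8, -150.0, 73.1]
ee_rot: [0.389, 3.116, -0.001]
contact_force: [-2.3, 1.4, 3.9]
gripper_width: 13.2
grasp_force: 31.0
```

```bash
python3 -c "
from h import *
avg(1);print(env.get_obs()['moment'])"
```

```text
t 16.18 tcp [ 547.8 -150.    73.1] sd [0. 0. 0.] F [-2.3  1.4  3.9] w 13.2 gf 31.0 xdir 165.8 zax [ 0.001 -0.001 -1.   ]
[ 0.1756018   0.41657553 -0.05739574]
```

>>> play_rows([
  [[0,0,0,0,0,0,30],[0,0,0,0,0,0,50],[0,0,0,0,0,0,50],[0,0,-0.03,0,0,0,50],[0,0,-0.05,0,0,0,50],[0,0,-0.06,0,0,0,50],[0,0,-0.06,0,0,0,50],[-0.05,0,0,0,0,0,50]],
])

```text
time_s: 16.9
tcp_pos: [577.0, -157.4, 199.8]
ee_rot: [0.385, 3.111, -0.004]
contact_force: [0.9, -0.7, 0.5]
gripper_width: 49.9
grasp_force: 0.0
```

>>> play_rows([
  [[-0.05,0,0,0,0,0,50],[0,0,0,0,0,0,50],[0,0,0,0,0,0,50]],
])

```text
time_s: 17.15
tcp_pos: [606.5, -164.8, 191.1]
ee_rot: [-0.386, -3.118, -0.0]
contact_force: [-1.1, 0.2, -0.2]
gripper_width: 50.1
grasp_force: 0.0
```

```bash
python3 - <<'E'
from h import *
import pickle
t,R=avg(1)
im,p=snap('wrist','w6.png'); pickle.dump((p,t,R),open('w6.pkl','wb'))
c=proj(p,[[547.5,-150,63]])[0]; print(c)
x,y=int(c[0])-50,max(0,int(c[1])-50); print(x,y, proj(p,[[568.5,-253,135]]))
C=np.zeros((600,800,3),np.uint8); r=lambda im,x,y,w,h,k:cv2.resize(im[y:y+h,x:x+w,::-1],None,fx=k,fy=k,interpolation=cv2.INTER_CUBIC)
C=np.zeros((600,800,3),np.uint8);a=r(im,x,y,100,100,6);C[:,:600]=a
f=im[:,:,::-1];C[:125,600:]=cv2.resize(f,(200,125));cv2.imwrite('pics/c6.png',C)
E
```

```text
t 17.15 tcp [ 606.5 -164.8  191.1] sd [0. 0. 0.] F [-1.1  0.2 -0.2] w 50.1 gf 0.0 xdir 165.9 zax [-0.  0. -1.]
[320.80678396 124.83331639]
270 74 [[174.74909679 205.72565669]]
```

View pics/c6.png

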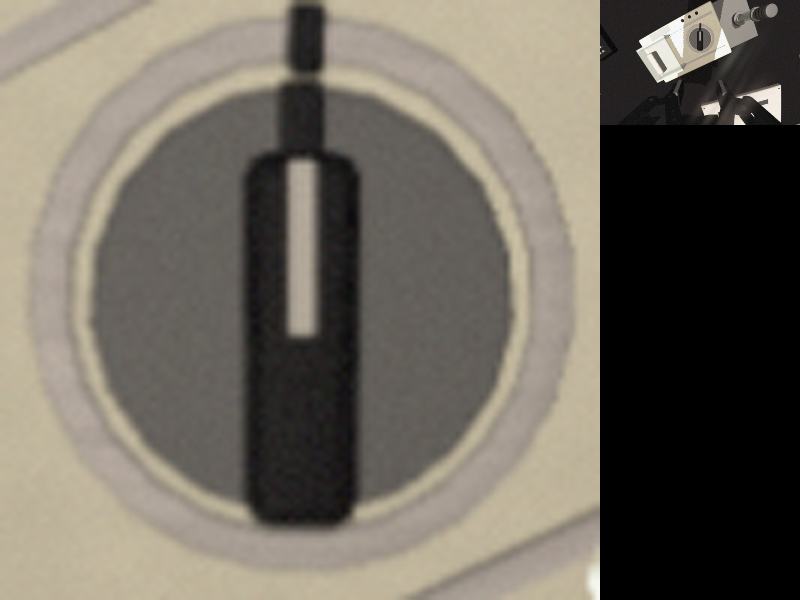

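The pointer is almost on the mark: nose centre at u≈302, mark at u≈307 and ring centre at u≈301 in the 6× crop. That leaves about 1° to go, so I'll measure it precisely.

```bash
python3 - <<'E'
from h import *
import pickle
p,t,R=pickle.load(open('w6.pkl','rb'))
U=lambda a,b:(270+(a+.5)/6-.5,74+(b+.5)/6-.5)
g=cv2.cvtColor(cv2.imread('pics/w6.png'),6).astype(float)
def cen(y,lo=312,hi=332):  # dark centroid in full image row
    w=np.clip(100-g[y,lo:hi],0,None); w[g[y,lo:hi]>75]=0; return (w*np.arange(lo,hi)).sum()/max(w.sum(),1)
for y in range(74,100): print(y,round(cen(y),2),g[y,314:330].astype(int).tolist()) if y<97 else 0
r=np.degrees
c=atz(p,U(301,293),58);cd=atz(p,U(302,295),63)
print(c,cd)
ang=lambda v:r(np.arctan2(v[1],v[0])).round(2)
for z in (63,70,79): print('nose',z,ang(atz(p,(cen(92),92),z)-cd),np.linalg.norm(atz(p,U(302,83),z)-cd))
print('mark',ang(atz(p,(cen(81),81),65)-c),'line',ang(atz(p,U(302,165),95)-atz(p,U(302,330),95)))
E
```

```text
74 0.0 [189, 187, 186, 175, 135, 92, 86, 88, 94, 119, 164, 182, 186, 188, 186, 187]
75 320.85 [187, 186, 183, 157, 96, 50, 38, 39, 46, 66, 145, 177, 182, 184, 184, 186]
76 320.93 [176, 176, 171, 142, 82, 40, 30, 38, 34, 49, 117, 161, 172, 174, 177, 182]
77 321.0 [157, 157, 153, 130, 82, 42, 34, 38, 33, 43, 108, 144, 153, 158, 162, 165]
78 320.91 [163, 165, 163, 136, 79, 38, 38, 37, 34, 53, 126, 156, 162, 164, 160, 154]
79 320.9 [167, 169, 164, 134, 76, 41, 37, 36, 37, 56, 137, 164, 166, 167, 166, 163]
80 320.62 [165, 165, 164, 125, 70, 38, 35, 39, 37, 54, 141, 165, 164, 165, 163, 164]
81 320.57 [163, 167, 159, 121, 63, 40, 34, 38, 33, 57, 140, 163, 162, 163, 162, 159]
82 320.58 [166, 164, 159, 117, 62, 36, 34, 31, 32, 54, 139, 159, 166, 163, 163, 164]
83 320.56 [155, 153, 147, 109, 59, 34, 35, 34, 32, 52, 131, 153, 159, 161, 160, 163]
84 320.64 [155, 156, 151, 117, 68, 36, 33, 33, 24, 55, 135, 155, 157, 154, 152, 155]
85 320.61 [174, 174, 174, 153, 96, 51, 36, 35, 34, 81, 151, 171, 170, 168, 165, 165]
86 320.48 [185, 185, 181, 162, 122, 84, 71, 73, 81, 127, 171, 182, 185, 183, 186, 1
[... 266 characters left out ...]
5, 91, 66, 47, 35, 39, 35, 39, 33, 36, 82, 91, 95, 92, 95, 95]
91 319.78 [101, 95, 66, 41, 39, 37, 40, 34, 39, 32, 83, 97, 96, 96, 93, 96]
92 319.78 [98, 98, 67, 43, 38, 32, 38, 36, 31, 38, 82, 93, 99, 97, 96, 102]
93 319.76 [96, 95, 65, 43, 36, 33, 39, 34, 34, 36, 84, 98, 97, 97, 96, 98]
94 319.77 [100, 94, 66, 45, 38, 36, 38, 33, 34, 39, 82, 95, 93, 97, 97, 98]
95 319.81 [99, 98, 65, 43, 41, 36, 32, 32, 32, 34, 82, 100, 95, 98, 97, 97]
96 319.79 [96, 98, 66, 42, 40, 38, 39, 33, 35, 35, 85, 95, 99, 97, 96, 94]
[ 545.73938565 -150.4407711 ] [ 545.72155966 -150.29657909]
nose 63 166.17 27.260125151985946
nose 70 166.17 27.00332859890224
nose 79 166.17 26.673161922443477
mark 164.75 line 165.9
```

>>> play_rows([
  [[0.05,0,0,0,0,0,50],[0.05,0,0,0,0,0,50],[0,0,0.055,0,0,0,50],[0,0,0.055,0,0,0,50],[0,0,0.05,0,0,0,50],[0,0,0.025,0,0,0,50],[0,0,0.015,0,0,0,50],[0,0,0,0,0,0,30]],
])

```text
time_s: 17.92
tcp_pos: [545.2, -149.0, 69.8]
ee_rot: [-0.386, -3.114, -0.002]
contact_force: [-0.4, 0.4, 0.3]
gripper_width: 39.0
grasp_force: 0.0
```

>>> play_rows([
  [[0,0,0,0,0,0,15],[0,0,0,0,0,0,8],[0,0,0,0,0,0,8],[0,0,0,0,0,0,8],[0,0,0,0,0,0.13,8],[0,0,0,0,0,0.12,8],[0,0,0,0,0,0,8],[0,0,0,0,0,0,8]],
])

```text
time_s: 18.58
tcp_pos: [548.4, -150.1, 73.1]
ee_rot: [0.42, 3.111, -0.001]
contact_force: [-0.9, 1.3, 6.6]
gripper_width: 13.4
grasp_force: 33.5
```

>>> play_rows([
  [[0,0,0,0,0,0,30],[0,0,0,0,0,0,50],[0,0,0,0,0,0,50],[0,0,-0.03,0,0,0,50],[0,0,-0.05,0,0,0,50],[0,0,-0.06,0,0,0,50],[0,0,-0.06,0,0,0,50],[-0.05,0,0,0,0,0,50]],
])

```text
time_s: 19.25
tcp_pos: [576.7, -158.0, 199.6]
ee_rot: [0.419, 3.106, -0.003]
contact_force: [1.6, -0.6, 0.4]
gripper_width: 50.1
grasp_force: 0.0
```

>>> play_rows([
  [[-0.05,0,0,0,0,0,50],[0,0,0,0,0,0,50],[0,0,0,0,0,0,50]],
])

```text
time_s: 19.5
tcp_pos: [606.0, -166.1, 190.9]
ee_rot: [-0.42, -3.113, -0.0]
contact_force: [-0.2, -0.9, 0.2]
gripper_width: 50.1
grasp_force: 0.0
```

```bash
python3 - <<'E'
from h import *
import pickle
t,R=avg(1)
im,p=snap('wrist','w7.png'); pickle.dump((p,t,R),open('w7.pkl','wb'))
g=cv2.cvtColor(im,cv2.COLOR_RGB2GRAY).astype(float)
for y in range(70,116,2):
    w=np.where(g[y,308:336]<75,100-g[y,308:336],0); print(y,((w*np.arange(308,336)).sum()/max(w.sum(),1)).round(2),(w>0).sum())
# fin: bright blob near expected
f=proj(p,[[568.5,-253,135]])[0];print(f)
x,y=int(f[0])-50,int(f[1])-50
cv2.imwrite('pics/c7.png',np.hstack([cv2.resize(im[y:y+100,x:x+100,::-1],(400,400),interpolation=2),cv2.resize(im[60:160,270:370,::-1],(400,400),interpolation=2)]));print(x,y)
E
```

```text
t 19.5 tcp [ 606.  -166.1  190.9] sd [0. 0. 0.] F [-0.2 -0.9  0.2] w 50.1 gf 0.0 xdir 164.6 zax [-0.001  0.    -1.   ]
70 0.0 0
72 0.0 0
74 0.0 0
76 319.97 5
78 319.95 5
80 320.0 5
82 320.03 5
84 319.99 5
86 320.0 3
88 319.91 7
90 319.73 8
92 319.76 8
94 319.74 8
96 319.73 8
98 319.77 8
100 319.98 17
102 320.09 14
104 319.74 15
106 319.82 15
108 319.83 15
110 319.79 15
112 319.61 15
114 319.82 15
[176.67470364 208.92535857]
126 158
```

View pics/c7.png

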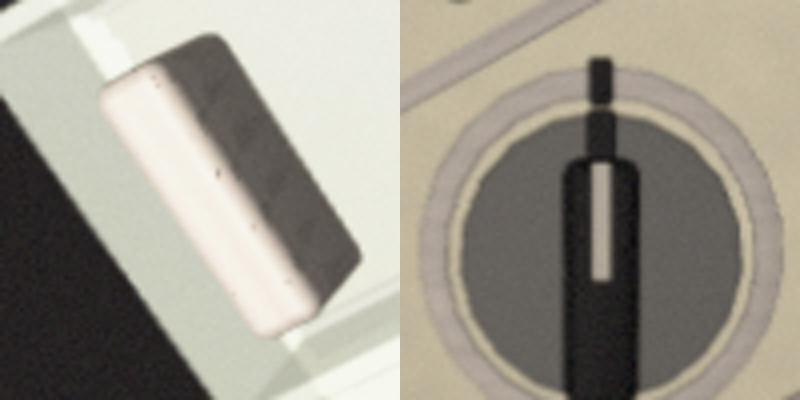

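The pointer is now in line with the mark, both at u≈320. The fin's top face has its centre at (212,198) in the crop. Next I work out the fin grasp.

```bash
python3 - <<'E'
from h import *
import pickle
p,t,R=pickle.load(open('w7.pkl','rb'))
U=lambda a,b:(126+(a+.5)/4-.5,158+(b+.5)/4-.5)
c=[atz(p,U(*k),135) for k in ((102,88),(170,62),(318,305),(265,338))]
m=np.mean(c,0);e=(c[2]+c[3]-c[0]-c[1])/2;f=(c[1]+c[2]-c[0]-c[3])/2
a=np.degrees(np.arctan2(e[1],e[0]));print('fin',m,np.linalg.norm(e),np.linalg.norm(f),a,np.degrees(np.arctan2(f[1],f[0])))
w=pickle.load(open('w1.pkl','rb'));r=tri([(w,(436,160)),(p,U(212,198))]);print(r.x,r.fun)
yaw=np.radians(192.1);Rn=np.array([[np.cos(yaw),np.sin(yaw),0],[np.sin(yaw),-np.cos(yaw),0],[0,0,-1]])
go(t,Rn,[m[0],m[1],112])
E
```

```text
fin [ 568.43325369 -250.9953137 ] 46.70101481551455 11.855485888807602 10.272824243463546 100.01652877206241
[ 569.24383164 -255.38943513  127.19235833] [0.04272147 0.0584492  0.05182411 0.00684291]
tool mm [ 54.6 -75.2  78.9] norm [ 0.091  -0.1253  0.1315]
```

>>> play_rows([
  [[0,0,0,0,0,-0.91,50],[0,0,0,0,0,-0.91,50],[0,0,0,0,0,-0.91,50],[0,0,0,0,0,-0.91,50],[0,0,0,0,0,-0.91,50],[0,0,0,0,0,-0.91,50],[0.03,-0.0426,0,0,0,0,50],[0.03,-0.0426,0,0,0,0,50]],
])

```text
time_s: 20.27
tcp_pos: [579.7, -221.9, 191.5]
ee_rot: [0.332, -3.123, -0.001]
contact_force: [-0.9, -0.2, -0.4]
gripper_width: 50.4
grasp_force: 0.0
```

>>> play_rows([
  [[0.03,-0.0426,0,0,0,0,50],[0,0,0,0,0,0,50],[0,0,0.04,0,0,0,50],[0,0,0.04,0,0,0,50],[0,0,0.03,0,0,0,50],[0,0,0.02,0,0,0,50],[0,0,0,0,0,0,50],[0,0,0,0,0,0,50]],
])

```text
time_s: 20.93
tcp_pos: [567.3, -251.1, 113.2]
ee_rot: [0.327, -3.123, -0.002]
contact_force: [0.4, -0.3, 0.0]
gripper_width: 50.1
grasp_force: 0.0
```

```bash
python3 - <<'E'
from h import *
t,R=avg(1); go(t,R,[568.5,-252.5,112])
E
```

```text
t 20.93 tcp [ 567.3 -251.1  113.2] sd [0. 0. 0.] F [ 0.4 -0.3  0. ] w 50.1 gf 0.0 xdir -168.1 zax [-0.002  0.001 -1.   ]
tool mm [-0.9 -1.6  1.2] norm [-0.0015 -0.0027  0.002 ]
```

Well placed. Now I close on the fin and slide the guard.

>>> play_rows([
  [[0,-0.001,0,0,0,0,30],[0,0,0,0,0,0,15],[0,0,0,0,0,0,8],[0,0,0,0,0,0,8],[0,0,0,0,0,0,8],[0,0,0,0,0,0,8]],
], squeeze=30)

```text
time_s: 21.48
tcp_pos: [569.1, -252.5, 114.9]
ee_rot: [-0.327, 3.123, -0.001]
contact_force: [-1.0, 2.5, 5.2]
gripper_width: 13.6
grasp_force: 31.7
```

>>> play_rows([
  [[0,0.01,0,0,0,0,8],[0,0.015,0,0,0,0,8],[0,0.015,0,0,0,0,8],[0,0,0,0,0,0,8]],
])

```text
time_s: 21.82
tcp_pos: [563.8, -227.9, 114.8]
ee_rot: [-0.328, 3.123, -0.001]
contact_force: [-1.0, 1.2, 7.8]
gripper_width: 13.2
grasp_force: 31.9
```

>>> play_rows([
  [[0,0.02,0,0,0,0,8],[0,0.025,0,0,0,0,8],[0,0.025,0,0,0,0,8],[0,0.025,0,0,0,0,8],[0,0.02,0,0,0,0,8],[0,0.01,0,0,0,0,8],[0,0,0,0,0,0,8]],
])

```text
time_s: 22.4
tcp_pos: [548.0, -154.0, 114.8]
ee_rot: [-0.329, 3.123, -0.0]
contact_force: [-2.4, 1.5, 8.8]
gripper_width: 13.5
grasp_force: 32.1
```

>>> play_rows([
  [[0,0.004,0,0,0,0,8],[0,0.003,0,0,0,0,8],[0,0,0,0,0,0,8]],
])

```text
time_s: 22.65
tcp_pos: [547.5, -151.2, 114.8]
ee_rot: [-0.327, 3.123, -0.002]
contact_force: [-2.4, -0.5, 7.6]
gripper_width: 12.8
grasp_force: 32.1
```

>>> play_rows([
  [[0,0.003,0,0,0,0,8],[0,0,0,0,0,0,8]],
])

```text
time_s: 22.82
tcp_pos: [547.1, -149.8, 114.9]
ee_rot: [-0.327, 3.123, -0.003]
contact_force: [-2.1, -1.6, 8.2]
gripper_width: 13.1
grasp_force: 32.1
```

>>> play_rows([
  [[0,0.003,0,0,0,0,8],[0,0,0,0,0,0,8]],
])

```text
time_s: 22.98
tcp_pos: [547.1, -149.7, 114.9]
ee_rot: [-0.326, 3.123, -0.008]
contact_force: [-0.8, -6.2, 6.2]
gripper_width: 13.1
grasp_force: 31.8
```

>>> play_rows([
  [[0,0.002,0,0,0,0,8],[0,0,0,0,0,0,8]],
])

```text
time_s: 23.15
tcp_pos: [547.1, -149.6, 114.9]
ee_rot: [-0.325, 3.124, -0.011]
contact_force: [-0.5, -8.4, 3.6]
gripper_width: 13.5
grasp_force: 31.7
```

>>> play_rows([
  [[0,-0.001,0,0,0,0,20],[0,0,0,0,0,0,40],[0,0,0,0,0,0,50],[0,0,0,0,0,0,50],[0,0,-0.03,0,0,0,50],[0,0,-0.05,0,0,0,50],[0,0,-0.06,0,0,0,50],[0,0,-0.04,0,0,0,50]],
])

```text
time_s: 23.82
tcp_pos: [546.7, -147.2, 224.1]
ee_rot: [-0.327, 3.123, -0.0]
contact_force: [0.6, -0.7, 1.7]
gripper_width: 49.7
grasp_force: 0.0
```

>>> play_rows([
  [[0,-0.05,0,0,0,0,50],[0,-0.05,0,0,0,0,50],[0,-0.05,0,0,0,0,50],[0,0,0,0,0,0,50],[0,0,0,0,0,0,50],[0,0,0,0,0,0,50]],
])

```text
time_s: 24.32
tcp_pos: [564.5, -234.9, 221.0]
ee_rot: [0.326, -3.124, -0.002]
contact_force: [-0.1, 0.5, -0.4]
gripper_width: 49.6
grasp_force: 0.0
```

```bash
python3 - <<'E'
from h import *
t,R=avg(1); S,T=camera_params('side'),camera_params('top'); im=camera('side'); old=cv2.imread('pics/s5.png')[:,:,::-1]
# swab unchanged vs s5 (handle region), guard fin present over dial
u=proj(S,[[521,-27.5,163],[521,-27.5,115],[546.5,-150,135]]);print(u.round(1))
x,y=u[0].astype(int); a,b=(q[y-8:y+22,x-9:x+10].astype(float).mean(2) for q in (im,old)); print('swab corr',np.corrcoef(a.ravel(),b.ravel())[0,1])
x,y=u[2].astype(int); print(im[y-8:y+9:2,x-14:x+15:2].mean(2).astype(int))
E
```

```text
t 24.32 tcp [ 564.5 -234.9  221. ] sd [0. 0. 0.] F [-0.1  0.5 -0.4] w 49.6 gf 0.0 xdir -168.1 zax [-0.001  0.001 -1.   ]
[[328.3 199.1]
 [327.7 212.2]
 [345.9 169.8]]
swab corr 0.8949484225602035
[[163 164 163 163 153 163 165 165 164 163 165 165 165 165 167]
 [166 189 159 158 136 164 164 164 165 165 165 166 165 164 166]
 [161 219 208 204 200 176 163 165 165 166 166 166 166 164 167]
 [212 194 207 204 214 205 206 203 193 158 165 166 166 166 166]
 [219 189 202 213 215 215 215 214 208 201 207 201 178 166 167]
 [198 189 176 134 162 196 211 217 215 217 213 214 197 209 203]
 [191 189 181 110 113 113 126 148 184 206 216 217 145 211 210]
 [185 197 160 110 110 105 111 109 114 118 140 164 136 210 211]
 [184 203 203 130 109 110 111 107 111 106 112 114 153 211 211]]
```

```bash
python3 -c "
from bench import env
print(env.close_job())"
```

```text
the job is handed in; nothing more can be done
None
```

I handed the job in at about 24 s: the swab's collar sits on the vial rim, the dial's pointer lined up with the mark when checked, and the guard was then slid to its end stop over the dial. I didn't re-check the pointer after the slide, and the brush, bit case and white box were left alone.

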